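Thread the washer and bushing of a spindle stack onto its stud

ROBOT

A 7-joint arm with a two-finger parallel gripper is mounted at the origin on a cart in front of the work surface, level with it; the furniture and walls round the work are solid. World frame = base frame: x ahead of the robot, y to its left, z up, the work surface at z = 0. Lengths are in mm, angles in rad, forces in N, time in s.
With the tool pointing down it reaches from about 400 to 850 mm from the base axis. Payload 10.4 kg.
Tool frame: the origin (TCP) lies at the very end of the fingers, on their centre line; the grasp point (between the pads) lies 19 mm behind it; z points along the fingers, y is the line along which they close (so a half turn about z gives the same grasp; the last joint's range is limited). The gripper opens to 87 mm and grips with 3 to 60 N. Pads are 19 mm wide; open, the fingers measure 117 mm over their backs; the gripper's body (75 mm by 190 mm) begins 51 mm behind the grasp point.
Start: joints at [-1.15, 0.332, -0.065, 1.46, 0.022, 1.35, -0.088], TCP at [268.35, 564.485, 193.476] pointing down, gripper open.
Joint ranges: [-2.6, 2.6], [-0.5, 2.12], [-1.47, 1.34], [0.16, 2.42], [-1.27, 4.41], [0.06, 2.06], [-2.6, 2.6]. Speed limits (rad/s): [2.22, 2.22, 2.79, 2.79, 3.14, 3.14, 3.14].

INTERFACE

Orientations are given as a rotation vector (axis times angle).
In Python, from rig import bot, eyes, telemetry, ticket gives the robot as it stands (bot), with the cameras (eyes), the readings (telemetry) and the job (ticket).
- The arm moves only by the tool advance, called as a command line: name --argument value ..., lists and objects as JSON in quotes. Schema: {"type":"object","properties":{"moves":{"type":"array","items":{"type":"array","prefixItems":[{"type":"array","items":{"type":"number"},"minItems":3,"maxItems":3},{"type":"array","items":{"type":"number"},"minItems":3,"maxItems":3},{"type":"number"}],"minItems":3,"maxItems":3},"minItems":1,"maxItems":20},"grip_n":{"type":"number"},"only":{"type":"string"},"quiet":{"type":"boolean"},"lines":{"type":"string"}},"required":["moves"],"additionalProperties":false}. moves is a list of rows, 1 to 20 of them, each written [[dx, dy, dz], [rx, ry, rz], opening]: dx, dy, dz in fractions of the full range, 1 being 0.6 m, then a rotation vector rx, ry, rz in parts of the range, where 1.0 means 2 pi rad, then the opening from 0.0 (shut) to 1.0 (fully open); each row is the pose to reach, as a shift and turn from the pose commanded when the call began, along the tool's axes at that moment; what a row does not reach only later rows make up. A row lasts 1/12 s, in which the tool goes at most 41.7 mm and 0.125 rad, less where a joint would pass 70% of its speed; a pose out of reach is approached as far as the arm can. The fingers move at their own pace and stop on an object; grip_n is the grip in N (left out, the last holds). Time passes only in rows, so rows that do not move let the fingers close. The tool returns the time, the measured TCP pose, the force, the opening and the grip force at its end. only (a regular expression) keeps the lines of the reply that match it, lines (a string "A,B") keeps lines A to B, and quiet returns only ok. Shift and turn numbers lie between -1 and 1, and a call with a number outside is refused. Input that does not fit is refused with a message, and nothing moves.
- telemetry.state(): the state, without advancing time (a new reading comes with each control period).
- eyes.read_camera(name): name is "side" or "top"; returns the picture (480x640x3 uint8, red, green, blue); there is no depth.
- eyes.camera_model(name): a dict with "vertical_fov" (degrees; the focal length in pixels is half the picture's height over the tangent of half this angle, whatever the lens; pixels are square), "cx", "cy" (the principal point, pixels), "distortion" ([k1, k2, p1, p2, k3] as OpenCV has them; the pictures are not rectified), "rvec" (rotation vector, rad) and "tvec" (3), from world to camera coordinates, as OpenCV has them. Camera axes: x right, y down, z forward; pixel columns grow to the right and rows downward; lengths in mm; the calibration is good to about 2 mm. A picture is of the moment at which its call begins. camera_model takes no time and is no camera call.
- ticket.close_job(): hands the job in; it is judged then, once.
The state is a dict: "clock": time; "joint_pos": joint angles; "qd": joint speeds; "effort": joint torques, N m; "tcp_pos": TCP position; "orientation": TCP orientation; "contact_force": force on the tool from outside, world axes, zero at the start; "wrist_torque": the same for the moment, N m; "grip_width": opening from 0.0 (shut) to 1.0 (fully open); "gripper_force": force on a finger pad.
Only numpy, scipy, OpenCV 4.12 (cv2) and the standard library are available. Lean on these libraries where they do the work, as an engineer would, in place of code of your own. Each camera call takes 0.05 s, during which the arm holds its last target. There are 200 camera calls.

TASK

Finish the spindle stack on the upright stud, where the spacer is already in place: first thread the plain flat washer over the stud so that it lies flat on the spacer, then thread the flanged bushing over the stud, flange down, so that it stands on the washer. Leave both parts released and at rest.

Things in the scene. Friction and masses are not known exactly. Their poses are not given: they have to be found in the camera images.
- stud: Fixed upright steel stud, 10 mm diameter, on a round dark foot 80 mm across and 10 mm thick. Origin: centre of the foot's underside, on the bench; z up along the stud. The stud's top is 88 mm above the origin; its last 10 mm taper to a nose of 4 mm diameter.
- spacer: Loose aluminium spacer ring already threaded on the stud, standing on its foot: outer diameter 46 mm, bore 14 mm, 24 mm high. Origin: centre of its underside, z up along its axis; its top is 34 mm above the bench. Left of the work the closed grinder, 0.31 m high, fills the bench from x = 0.40 to 0.86 and y = 0.15 to 0.56 m: keep the arm over or clear of it.
- washer: Loose flat steel washer lying on the bench: outer diameter 56 mm, bore 26 mm, 8 mm thick. Origin: centre of its underside, z up along its axis. It can be gripped from above across its outer diameter. The similar steel and brass discs nearby have no bore.
- bushing: Loose steel flanged bushing standing on the bench, flange down: round flange 48 mm across and 6 mm thick, above it a tube of 36 mm outer diameter; 34 mm high in all, through bore 26 mm. Origin: centre of the flange's underside, z up along its axis. It can be gripped from above across the tube, above the flange. The cylindrical specimen mount nearby has neither flange nor bore.

How it is judged (in metres and radians):
On the way, in this order (a step that is already met when the one before it is completed fails the run):
1. the washer is threaded on the stud and lies flat on the spacer, released (horizontal distance between washer and stud below 0.012 m and z of washer in the frame of stud between 0.03 and 0.038 m and angle between washer's own z axis and vertical below 0.17 rad and contact force between the fingers and washer below 0.2 N), for 0.2 s.
2. then the bushing is threaded on the stud and stands flange down on the washer, released (horizontal distance between bushing and stud below 0.012 m and z of bushing in the frame of stud between 0.038 and 0.046 m and angle between bushing's own z axis and vertical below 0.17 rad and contact force between the fingers and bushing below 0.2 N), for 0.2 s.
At the end, for the whole second after the job is handed in: On the stud, from below: the spacer on the foot, the washer on the spacer (underside 30 to 38 mm above the bench), the bushing flange down on the washer (underside 38 to 46 mm above the bench); each within 12 mm of the stud's axis, washer and bushing within 10 degrees of level and at rest (horizontal distance between each of spacer, washer, bushing and stud below 0.012 m and z of spacer in the frame of stud below 0.014 m and z of washer in the frame of stud between 0.03 and 0.038 m and angle between each of washer, bushing's own z axis and vertical below 0.17 rad and z of bushing in the frame of stud between 0.038 and 0.046 m and linear speed of each of washer, bushing below 0.02 m/s); the robot touches nothing.
It also fails if it takes over 58 s, if anything falls off the work surface, if the arm or the gripper's body presses on something with over 40 N, if the wrist force passes 120 N, or if a joint passes its speed limit or range.

## Working session

There is one attempt and no reset: what is moved stays moved. The work goes in short steps, Python scripts to look and compute and a tool call to move; the robot and the scene stay as the last step left them, time stands still between calls to the robot, and variables do not carry over. Pictures are saved under pics/ and viewed, at most 13 in all, crops included, and the job is handed in when it is done.

```bash
ls; mkdir -p pics; python3 - <<'E'
from rig import bot, eyes, telemetry, ticket
import cv2
print(telemetry.state())
for n in("side","top"):
    cv2.imwrite(f"pics/{n}0.png",eyes.read_camera(n)[:,:,::-1]); print(eyes.camera_model(n))
E
```

```text
pics
rig.py
{'clock': 0.0, 'joint_pos': array([-1.14959408,  0.33289372, -0.06471341,  1.46096167,  0.02158365,
        1.34988963, -0.08850668]), 'qd': array([ 0.00096424, -0.00231982,  0.00037504,  0.00182186,  0.0002049 ,
       -0.00182109, -0.00084851]), 'effort': array([ 8.09880657e-05, -6.23257613e+01,  2.46001157e-02, -3.89907718e+01,
       -6.13487069e-02,  3.99254076e-02,  1.06982552e-04]), 'tcp_pos': array([268.16681118, 564.06035841, 192.63063896]), 'orientation': array([-6.91318872e-01, -3.06430305e+00,  2.24836648e-03]), 'contact_force': array([-0.55966657, -0.36951483,  0.66315426]), 'wrist_torque': array([-0.03546616,  0.00569029, -0.02914789]), 'gripper_force': 0.0, 'grip_width': 1.000719794618973}
{'vertical_fov': 56.277413484862834, 'cx': 312.7209389363322, 'cy': 244.8472700948805, 'distortion': array([-0.01263414,  0.        ,  0.        ,  0.        ,  0.        ]), 'rvec': array([ 2.43677658, -0.85347685,  0.26927341]), 'tvec': array([-497.91827231,  274.98400503,  726.54689011])}
{'vertical_fov': 42.864645909054225, 'cx': 316.36786700024277, 'cy': 254.7569457212307, 'distortion': array([0.00659041, 0.        , 0.        , 0.        , 0.        ]), 'rvec': array([ 2.11906851, -2.16604438,  0.19824517]), 'tvec': array([-91.39789456, 571.28206222, 811.27539619])}
```

View pics/top0.png

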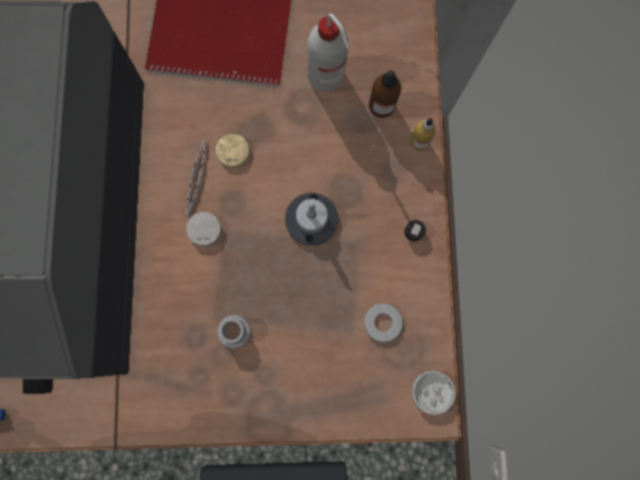

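View pics/side0.png

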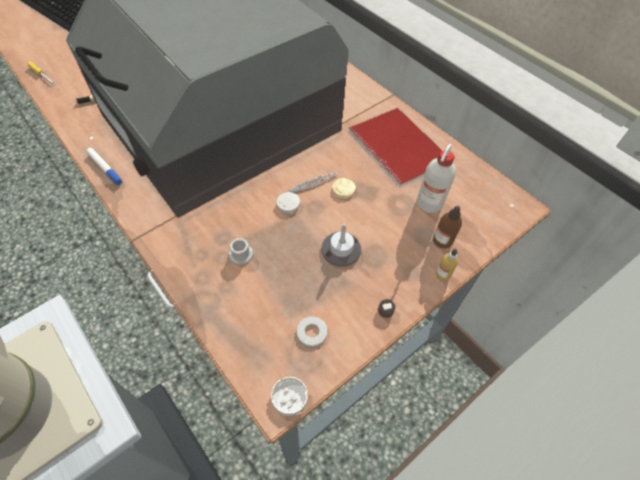

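Top view: washer (384,323), bushing (234,332), stud foot (311,220). Side view: washer (312,332), bushing (240,250), stud (341,248). I'll enlarge these for accurate readings.

```bash
python3 - <<'E'
import cv2,numpy as np
rows=[]
for n,c in (("top",[(384,323),(234,332),(311,220)]),("side",[(312,332),(240,250),(341,248)])):
    im=cv2.imread(f"pics/{n}0.png"); t=[]
    for u,v in c:
        k=cv2.resize(im[v-32:v+32,u-32:u+32],(256,256),interpolation=cv2.INTER_CUBIC)
        for i in range(0,256,32):  # tick marks each 8 px
            cv2.line(k,(i,0),(i,6),(0,0,255),1); cv2.line(k,(0,i),(6,i),(0,0,255),1)
        t.append(k)
    rows.append(np.hstack(t))
cv2.imwrite("pics/crop0.png",np.vstack(rows))
E
```

```text
(no output)
```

View pics/crop0.png

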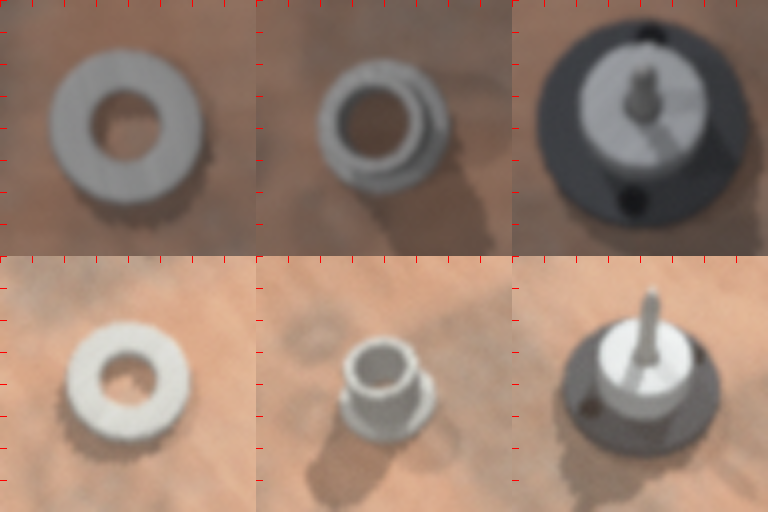

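Crop: washer, bushing rim and flange, foot and spacer are all clear. Converting the readings.

```bash
cat > h.py <<'E'
from rig import bot, eyes, telemetry, ticket
import cv2,numpy as np
from scipy.spatial.transform import Rotation as R
def cam(n):
    m=eyes.camera_model(n); f=240/np.tan(np.radians(m["vertical_fov"]/2))
    return np.array([[f,0,m["cx"]],[0,f,m["cy"]],[0,0,1]]),m["distortion"],m["rvec"],m["tvec"]
def at(n,u,v,z):
    K,d,r,t=cam(n); M=R.from_rotvec(r).as_matrix(); C=-M.T@t
    p=cv2.undistortPoints(np.array([[[u,v]]],float),K,d)[0,0]; w=M.T@np.array([*p,1])
    return C+w*(z-C[2])/w[2]
def pose():
    s=telemetry.state(); return s["tcp_pos"],R.from_rotvec(s["orientation"])
def to(x,y,z,yaw=None):
    "shift in tool axes to world point"
    p,r=pose(); return r.inv().apply(np.array([x,y,z])-p).round(1), r.as_matrix().round(3)
E
python3 - <<'E'
from h import *
for l,*a in [("washer","top",383.5,322.5,8),("washer","side",312,331,8),("bush","top",231.5,330.25,34),("bushfl","top",233.75,331.5,5),("bush","side",239.4,245.25,34),
 ("spacer","top",311.9,214.25,34),("spacer","side",342.25,241,34),("foot","top",311.75,218.75,9),("foot","side",341.4,248.75,7),("tip","side",344,224,88),("tip","top",312.0,205.5,88)]:
    print(l,a[0],at(*a).round(1))
print(pose()[1].as_matrix().round(3))
E
```

```text
washer top [ 474.4 -199.6    8. ]
washer side [ 476.5 -199.7    8. ]
bush top [467.   16.9  34. ]
bushfl top [466.5  17.2   5. ]
bush side [470.1  17.9  34. ]
spacer top [631.1 -99.1  34. ]
spacer side [633.2 -98.7  34. ]
foot top [630.2 -99.1   9. ]
foot side [632.8 -99.2   7. ]
tip side [634.2 -97.1  88. ]
tip top [630.5 -98.8  88. ]
[[-0.903  0.429 -0.   ]
 [ 0.429  0.903 -0.001]
 [-0.    -0.001 -1.   ]]
```

The manual's scale: shifts go in shares of 0.6 m and turns go in shares of 2 pi rad. Converting my numbers, -240 mm / 600 = -0.4.

advance --moves '[[[0,0,-0.4],[0,0,0],1],[[0,0,-0.4],[0,0,0],1],[[0,0,-0.4],[0,0,0],1],[[0,0,-0.4],[0,0,0],1],[[0,0,-0.4],[0,0,0],1],[[0,0,-0.4],[0,0,0],1],[[0,0,-0.4],[0,0,0],1]]' --grip_n 30

```text
clock: 0.68
tcp_pos: [268.6, 565.2, 440.4]
orientation: [0.691, 3.063, 0.014]
contact_force: [-0.9, -0.2, 0.0]
grip_width: 1.0
gripper_force: 0.0
```

```bash
python3 -c "
from h import *
print(telemetry.state()['joint_pos'].round(2),to(560,150,430))"
```

```text
[-1.17  0.35 -0.04  0.93  0.02  1.85 -0.08] (array([-441.5, -250. ,    7.8]), array([[-0.903,  0.429,  0.003],
       [ 0.429,  0.903,  0.009],
       [ 0.001,  0.009, -1.   ]]))
```

In the tool's units: -441 mm / 600 = -0.735, -250 mm / 600 = -0.4167, 0.87 rad / 6.2832 = 0.1385.

advance --moves '[[[-0.735,-0.4167,0],[0,0,0.0191],1],[[-0.735,-0.4167,0],[0,0,0.0382],1],[[-0.735,-0.4167,0],[0,0,0.0573],1],[[-0.735,-0.4167,0],[0,0,0.0764],1],[[-0.735,-0.4167,0],[0,0,0.0955],1],[[-0.735,-0.4167,0],[0,0,0.1146],1],[[-0.735,-0.4167,0],[0,0,0.1385],1],[[-0.735,-0.4167,0],[0,0,0.1385],1],[[-0.735,-0.4167,0],[0,0,0.1385],1],[[-0.735,-0.4167,0],[0,0,0.1385],1],[[-0.735,-0.4167,0],[0,0,0.1385],1],[[-0.735,-0.4167,0],[0,0,0.1385],1],[[-0.735,-0.4167,0],[0,0,0.1385],1],[[-0.735,-0.4167,0],[0,0,0.1385],1]]'

```text
clock: 1.85
tcp_pos: [560.7, 145.5, 432.7]
orientation: [1.926, 2.481, -0.003]
contact_force: [-1.2, -0.4, -0.6]
grip_width: 1.003
gripper_force: 0.0
```

```bash
python3 -c "
from h import *
print(telemetry.state()['joint_pos'].round(2),to(475.5,-199.7,430))"
```

```text
[-0.61  0.23  0.36  1.11 -0.08  1.81 -0.02] (array([-313.3, -168.1,    3.3]), array([[-0.248,  0.969, -0.001],
       [ 0.969,  0.248, -0.002],
       [-0.001, -0.001, -1.   ]]))
```

In the tool's units: 370 mm / 600 = 0.6167, -313 mm / 600 = -0.5217, 0.65 rad / 6.2832 = 0.1035.

advance --moves '[[[-0.5217,-0.28,0],[0,0,0.0191],1],[[-0.5217,-0.28,0],[0,0,0.0382],1],[[-0.5217,-0.28,0],[0,0,0.0573],1],[[-0.5217,-0.28,0],[0,0,0.0764],1],[[-0.5217,-0.28,0],[0,0,0.0955],1],[[-0.5217,-0.28,0],[0,0,0.1035],1],[[-0.5217,-0.28,0.6167],[0,0,0.1035],1],[[-0.5217,-0.28,0.6167],[0,0,0.1035],1],[[-0.5217,-0.28,0.6167],[0,0,0.1035],1],[[-0.5217,-0.28,0.6167],[0,0,0.1035],1],[[-0.5217,-0.28,0.6167],[0,0,0.1035],1],[[-0.5217,-0.28,0.6167],[0,0,0.1035],1],[[-0.5217,-0.28,0.6167],[0,0,0.1035],1],[[-0.5217,-0.28,0.6167],[0,0,0.1035],1],[[-0.5217,-0.28,0.6167],[0,0,0.1035],1],[[-0.5217,-0.28,0.6167],[0,0,0.1035],1],[[-0.5217,-0.28,0.6167],[0,0,0.1035],1],[[-0.5217,-0.28,0.6167],[0,0,0.1035],1]]'

```text
clock: 3.35
tcp_pos: [477.3, -195.3, 64.7]
orientation: [2.612, 1.746, 0.001]
contact_force: [0.3, -0.2, 0.5]
grip_width: 0.999
gripper_force: 0.0
```

```bash
python3 -c "
from h import *
print(telemetry.state()['joint_pos'].round(2),to(475.5,-199.7,2))"
```

```text
[-0.26  0.23  0.63  1.93 -0.16  1.03  0.05] (array([-4.7, -0. , 62.7]), array([[ 0.382,  0.924,  0.001],
       [ 0.924, -0.382,  0.   ],
       [ 0.   ,  0.   , -1.   ]]))
```

In the tool's units: 45 mm / 600 = 0.075, 30 mm / 600 = 0.05.

advance --moves '[[[0,0,0.05],[0,0,0],1],[[0,0,0.075],[0,0,0],1],[[0,0,0.075],[0,0,0],1],[[0,0,0.075],[0,0,0],1]]'

```text
clock: 3.68
tcp_pos: [477.9, -195.5, 20.4]
orientation: [2.611, 1.746, 0.003]
contact_force: [0.0, -0.3, 0.8]
grip_width: 1.005
gripper_force: 0.0
```

```bash
python3 -c "
from h import *
print(to(475.5,-199.7,2.5))"
```

```text
(array([-4.8, -0.6, 17.8]), array([[ 0.382,  0.924,  0.002],
       [ 0.924, -0.382,  0.   ],
       [ 0.001,  0.002, -1.   ]]))
```

In the tool's units: 17 mm / 600 = 0.0283, 14 mm / 600 = 0.0233.

advance --moves '[[[-0.008,-0.0008,0.015],[0,0,0],1],[[-0.008,-0.0008,0.0233],[0,0,0],1],[[-0.008,-0.0008,0.0283],[0,0,0],1],[[-0.008,-0.0008,0.0283],[0,0,0],1],[[-0.008,-0.0008,0.0283],[0,0,0],0],[[-0.008,-0.0008,0.0283],[0,0,0],0],[[-0.008,-0.0008,0.0283],[0,0,0],0],[[-0.008,-0.0008,0.0283],[0,0,0],0],[[-0.008,-0.0008,0.0283],[0,0,0],0],[[-0.008,-0.0008,0.0283],[0,0,0],0],[[-0.008,-0.0008,0.0283],[0,0,0],0],[[-0.008,-0.0008,0.0283],[0,0,0],0]]' --grip_n 40

```text
clock: 4.68
tcp_pos: [474.1, -200.3, 1.4]
orientation: [-2.612, -1.745, -0.0]
contact_force: [-0.2, 0.2, 0.1]
grip_width: 0.482
gripper_force: 0.0
```

```bash
python3 -c "
from h import *
import cv2
print(to(632,-99,120))"
```

```text
(array([ 154.1,  107.1, -118.6]), array([[ 0.383,  0.924, -0.   ],
       [ 0.924, -0.383,  0.   ],
       [ 0.   , -0.   , -1.   ]]))
```

```bash
python3 - <<'E'
from h import *
a=eyes.read_camera("side")[250:410,220:420,::-1]; b=eyes.read_camera("top")[240:400,290:490,::-1]
cv2.imwrite("pics/g1.png",np.hstack([cv2.resize(i,None,fx=2,fy=2,interpolation=cv2.INTER_CUBIC) for i in(a,b)])); print(telemetry.state()["grip_width"],telemetry.state()["gripper_force"])
E
```

```text
0.38664417134834334 0.0
```

View pics/g1.png

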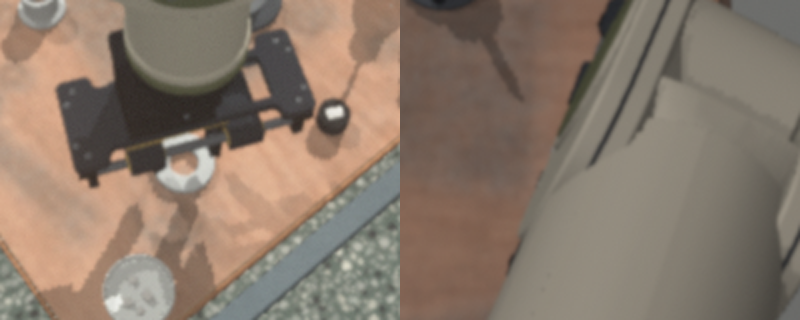

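```bash
python3 - <<'E'
from h import *
im=np.ascontiguousarray(eyes.read_camera("side")[:,:,::-1]); s=telemetry.state()
p,r=pose(); print(p.round(1),s["grip_width"],s["gripper_force"])
w=s["grip_width"]*87/2
P=p+r.apply([[0,0,0],[0,w,0],[0,-w,0],[0,w,-70],[0,-w,-70]])
uv=cv2.projectPoints(np.vstack([P,[[475.5,-199.7,8]]]),*[cam("side")[i] for i in(2,3,0,1)])[0][:,0]
print(uv.round(1))
k=cv2.resize(im[270:370,250:375],None,fx=6,fy=6,interpolation=cv2.INTER_CUBIC)
for i,(u,v) in enumerate(uv): cv2.circle(k,(int((u-250)*6),int((v-270)*6)),4,[(0,0,255),(0,255,0),(0,255,0),(255,0,0),(255,0,0),(0,255,255)][i],-1)
cv2.imwrite("pics/g2.png",k)
E
```

```text
[ 474.  -200.3    1.4] 0.3392729835298104 0.0
[[311.1 333.5]
 [319.  331.3]
 [303.2 335.6]
 [319.9 315.1]
 [302.9 319.6]
 [311.5 331.3]]
```

View pics/g2.png

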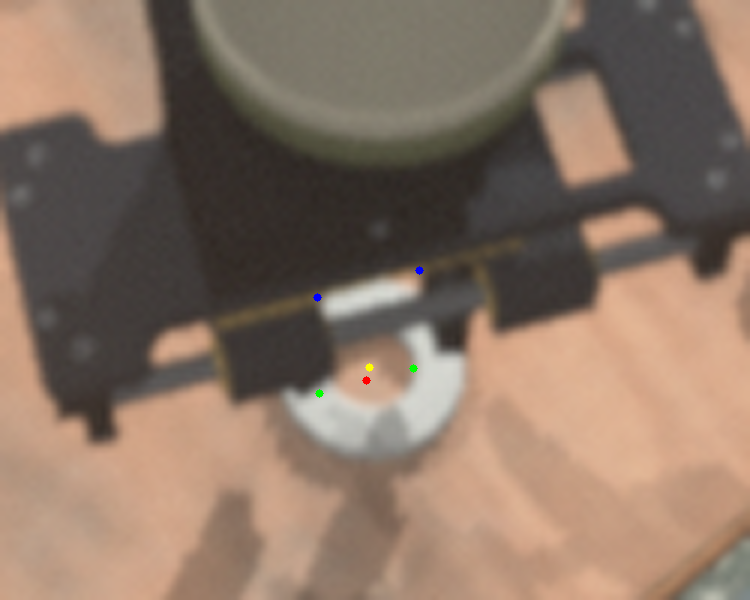

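The ring is centred, but the fingertips appear to be passing over the washer: the right tip hides its rim near zoomed (450,345). So the fingers are really a few mm higher than the reading says. I'll open and feel for the bench in small steps.

In the tool's units: 2 mm / 600 = 0.0033, 1 mm / 600 = 0.0017.

advance --moves '[[[0,0,0],[0,0,0],1],[[0,0,0],[0,0,0],1],[[0,0,0],[0,0,0],1],[[0,0,0],[0,0,0],1],[[0,0,0],[0,0,0],1],[[0,0,0],[0,0,0],1],[[0,0,0],[0,0,0],1],[[0,0,0],[0,0,0],1],[[0,0,0],[0,0,0],1],[[0,0,0],[0,0,0],1],[[0,0,0.0017],[0,0,0],1],[[0,0,0.0033],[0,0,0],1],[[0,0,0.0033],[0,0,0],1]]'

```text
clock: 5.92
tcp_pos: [473.9, -200.2, -0.8]
orientation: [-2.612, -1.745, 0.0]
contact_force: [0.7, -0.2, -0.5]
grip_width: 1.0
gripper_force: 0.0
```

In the tool's units: 2 mm / 600 = 0.0033, 1 mm / 600 = 0.0017.

advance --moves '[[[0,0,0.0017],[0,0,0],1],[[0,0,0.0033],[0,0,0],1],[[0,0,0.0033],[0,0,0],1]]'

```text
clock: 6.17
tcp_pos: [473.9, -200.3, -2.8]
orientation: [-2.612, -1.745, 0.0]
contact_force: [-0.0, -0.1, 0.4]
grip_width: 0.998
gripper_force: 0.0
```

advance --moves '[[[0,0,0.0017],[0,0,0],1],[[0,0,0.0033],[0,0,0],1],[[0,0,0.0033],[0,0,0],1]]'

```text
clock: 6.42
tcp_pos: [473.9, -200.3, -4.8]
orientation: [-2.612, -1.745, 0.0]
contact_force: [0.0, -0.4, 1.3]
grip_width: 1.0
gripper_force: 0.0
```

In the tool's units: 2 mm / 600 = 0.0033, 1 mm / 600 = 0.0017.

advance --moves '[[[0,0,0.0017],[0,0,0],1],[[0,0,0.0033],[0,0,0],1],[[0,0,0.0033],[0,0,0],1]]'

```text
clock: 6.67
tcp_pos: [473.9, -200.3, -6.8]
orientation: [-2.612, -1.745, 0.0]
contact_force: [-0.1, 0.2, -0.6]
grip_width: 1.001
gripper_force: 0.0
```

In the tool's units: 1 mm / 600 = 0.0017.

advance --moves '[[[0,0,0.0017],[0,0,0],1],[[0,0,0.0017],[0,0,0],1],[[0,0,0.0017],[0,0,0],1]]'

```text
clock: 6.92
tcp_pos: [474.0, -200.3, -7.6]
orientation: [-2.612, -1.745, 0.0]
contact_force: [-0.2, -0.1, 0.5]
grip_width: 1.001
gripper_force: 0.0
```

advance --moves '[[[0,0,0.0017],[0,0,0],1],[[0,0,0.0017],[0,0,0],1],[[0,0,0.0017],[0,0,0],1]]' --lines "2,4"

```text
tcp_pos: [474.0, -200.3, -8.6]
orientation: [-2.612, -1.745, -0.0]
contact_force: [0.2, 0.4, -0.9]
```

In the tool's units: 1 mm / 600 = 0.0017.

advance --moves '[[[0,0,0.0017],[0,0,0],1],[[0,0,0.0017],[0,0,0],1],[[0,0,0.0017],[0,0,0],1]]' --lines "2,4"

```text
tcp_pos: [474.0, -200.3, -9.6]
orientation: [-2.612, -1.745, 0.0]
contact_force: [0.4, -0.3, -0.0]
```

In the tool's units: 1 mm / 600 = 0.0017.

advance --moves '[[[0,0,0.0017],[0,0,0],1],[[0,0,0.0017],[0,0,0],1],[[0,0,0.0017],[0,0,0],1]]' --lines "2,4"

```text
tcp_pos: [474.0, -200.3, -10.6]
orientation: [-2.612, -1.745, 0.0]
contact_force: [-0.4, 0.7, 0.6]
```

advance --moves '[[[0,0,0.0017],[0,0,0],1],[[0,0,0.0017],[0,0,0],1],[[0,0,0.0017],[0,0,0],1]]' --lines "2,4"

```text
tcp_pos: [474.0, -200.3, -11.6]
orientation: [-2.612, -1.745, 0.0]
contact_force: [-0.1, -0.2, 0.5]
```

```bash
python3 - <<'E'
from h import *
im=np.ascontiguousarray(eyes.read_camera("side")[:,:,::-1])
k=cv2.resize(im[270:370,250:375],None,fx=6,fy=6,interpolation=cv2.INTER_CUBIC)
s=telemetry.state();p,r=pose()
w=s["grip_width"]*87/2
for dz,c in((0,(0,0,255)),(14,(0,255,0))):
  P=p+r.apply([[0,w,-dz],[0,-w,-dz],[0,58,-dz],[0,-58,-dz]])
  for u,v in cv2.projectPoints(P,*[cam("side")[i] for i in(2,3,0,1)])[0][:,0]: cv2.circle(k,(int((u-250)*6),int((v-270)*6)),4,c,-1)
cv2.imwrite("pics/g3.png",k)
E
```

```text
(no output)
```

View pics/g3.png

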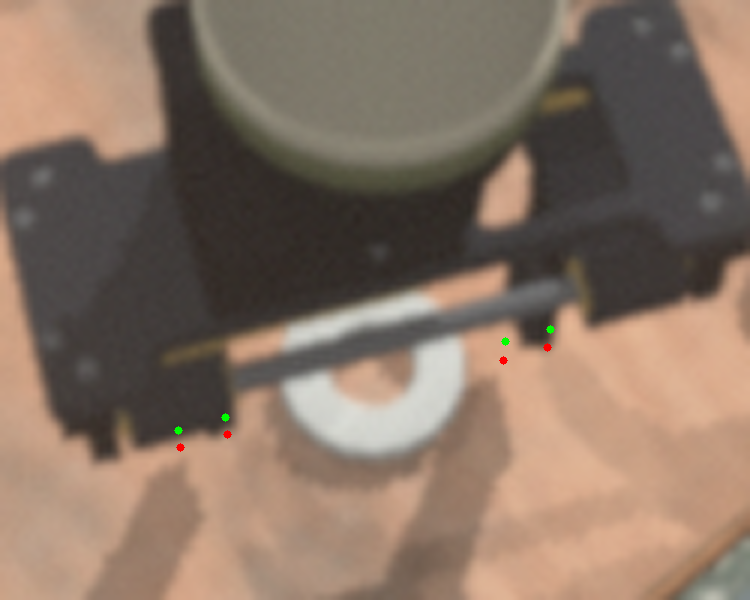

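The fingers straddle the washer (inner faces near zoomed (230,428) and (513,345)). The tips are still slightly above the bench, so I'll keep feeling downwards.

advance --moves '[[[0,0,0.0017],[0,0,0],1],[[0,0,0.0017],[0,0,0],1],[[0,0,0.0017],[0,0,0],1]]' --lines "2,4"

```text
tcp_pos: [474.0, -200.3, -12.6]
orientation: [-2.612, -1.745, 0.0]
contact_force: [-0.1, -0.1, -0.3]
```

advance --moves '[[[0,0,0.0017],[0,0,0],1],[[0,0,0.0017],[0,0,0],1],[[0,0,0.0017],[0,0,0],1]]' --lines "2,4"

```text
tcp_pos: [474.0, -200.3, -13.6]
orientation: [-2.612, -1.745, 0.0]
contact_force: [-0.0, 0.4, 0.2]
```

In the tool's units: 1 mm / 600 = 0.0017.

advance --moves '[[[0,0,0.0017],[0,0,0],1],[[0,0,0.0017],[0,0,0],1],[[0,0,0.0017],[0,0,0],1]]' --lines "2,4"

```text
tcp_pos: [474.0, -200.3, -14.6]
orientation: [-2.612, -1.745, -0.0]
contact_force: [0.1, -0.8, -0.3]
```

advance --moves '[[[0,0,0.0017],[0,0,0],1],[[0,0,0.0017],[0,0,0],1],[[0,0,0.0017],[0,0,0],1]]' --lines "2,4"

```text
tcp_pos: [474.0, -200.3, -15.7]
orientation: [-2.612, -1.745, 0.0]
contact_force: [-0.3, 0.1, -0.3]
```

In the tool's units: 1 mm / 600 = 0.0017.

advance --moves '[[[0,0,0.0017],[0,0,0],1],[[0,0,0.0017],[0,0,0],1],[[0,0,0.0017],[0,0,0],1]]' --lines "2,4"

```text
tcp_pos: [474.0, -200.3, -16.6]
orientation: [-2.612, -1.745, 0.0]
contact_force: [1.0, 0.7, -0.5]
```

advance --moves '[[[0,0,0.0017],[0,0,0],1],[[0,0,0.0017],[0,0,0],1],[[0,0,0.0017],[0,0,0],1]]' --lines "2,4"

```text
tcp_pos: [474.0, -200.3, -17.7]
orientation: [-2.612, -1.745, 0.0]
contact_force: [-0.4, -0.2, 0.1]
```

In the tool's units: 1 mm / 600 = 0.0017.

advance --moves '[[[0,0,0.0017],[0,0,0],1],[[0,0,0.0017],[0,0,0],1],[[0,0,0.0017],[0,0,0],1]]' --lines "2,4"

```text
tcp_pos: [474.0, -200.3, -18.6]
orientation: [-2.612, -1.745, 0.0]
contact_force: [0.0, -1.3, 0.5]
```

In the tool's units: 1 mm / 600 = 0.0017.

advance --moves '[[[0,0,0.0017],[0,0,0],1],[[0,0,0.0017],[0,0,0],1],[[0,0,0.0017],[0,0,0],1]]' --lines "2,4"

```text
tcp_pos: [474.0, -200.3, -19.6]
orientation: [-2.612, -1.745, 0.0]
contact_force: [0.3, 0.2, -0.2]
```

In the tool's units: 1 mm / 600 = 0.0017.

advance --moves '[[[0,0,0.0017],[0,0,0],1],[[0,0,0.0017],[0,0,0],1],[[0,0,0.0017],[0,0,0],1]]' --lines "2,4"

```text
tcp_pos: [474.0, -200.3, -20.7]
orientation: [-2.612, -1.745, 0.0]
contact_force: [-0.2, 1.0, 0.0]
```

In the tool's units: 1 mm / 600 = 0.0017.

advance --moves '[[[0,0,0.0017],[0,0,0],1],[[0,0,0.0017],[0,0,0],1],[[0,0,0.0017],[0,0,0],1]]' --lines "2,4"

```text
tcp_pos: [474.0, -200.3, -21.6]
orientation: [-2.612, -1.745, 0.0]
contact_force: [0.7, -0.4, 0.1]
```

In the tool's units: 1 mm / 600 = 0.0017.

advance --moves '[[[0,0,0.0017],[0,0,0],1],[[0,0,0.0017],[0,0,0],1],[[0,0,0.0017],[0,0,0],1]]' --lines "2,4"

```text
tcp_pos: [474.0, -200.3, -22.6]
orientation: [-2.612, -1.745, -0.0]
contact_force: [-0.3, 0.1, 0.1]
```

advance --moves '[[[0,0,0.0017],[0,0,0],1],[[0,0,0.0017],[0,0,0],1],[[0,0,0.0017],[0,0,0],1]]' --lines "2,4"

```text
tcp_pos: [474.0, -200.3, -23.7]
orientation: [-2.612, -1.745, 0.0]
contact_force: [-0.4, -0.8, 0.2]
```

```bash
python3 - <<'E'
from h import *
im=np.ascontiguousarray(eyes.read_camera("side")[:,:,::-1])
k=cv2.resize(im[270:370,250:375],None,fx=6,fy=6,interpolation=cv2.INTER_CUBIC)
s=telemetry.state();p,r=pose(); print(p)
w=s["grip_width"]*87/2
for z,c in((0,(0,0,255)),(10,(0,255,0)),(20,(255,0,0))):
  q=p.copy();q[2]=z
  P=q+r.apply([[0,w,0],[0,-w,0],[0,58,0],[0,-58,0]])
  for u,v in cv2.projectPoints(P,*[cam("side")[i] for i in(2,3,0,1)])[0][:,0]: cv2.circle(k,(int((u-250)*6),int((v-270)*6)),3,c,-1)
cv2.imwrite("pics/g4.png",k)
E
```

```text
[ 474.03965591 -200.290793    -23.62618871]
```

View pics/g4.png

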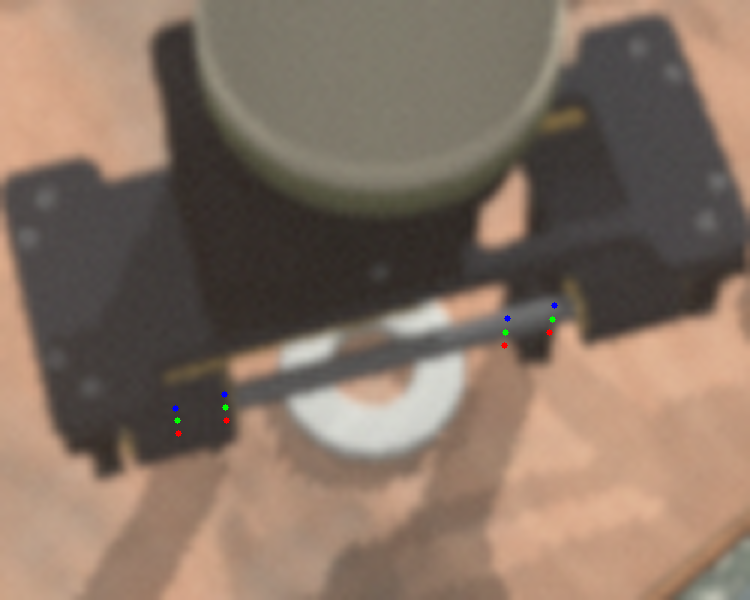

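The tips are now close to the bench (right tip at zoomed (530,360), shadow touching it), a few mm to go. It looks like a z bias of about -27 mm in the reading.

In the tool's units: 1 mm / 600 = 0.0017.

advance --moves '[[[0,0,0.0017],[0,0,0],1],[[0,0,0.0017],[0,0,0],1],[[0,0,0.0017],[0,0,0],1]]' --lines "2,4"

```text
tcp_pos: [474.0, -200.3, -24.7]
orientation: [-2.612, -1.745, 0.0]
contact_force: [-0.1, 0.1, 0.5]
```

In the tool's units: 1 mm / 600 = 0.0017.

advance --moves '[[[0,0,0.0017],[0,0,0],1],[[0,0,0.0017],[0,0,0],1],[[0,0,0.0017],[0,0,0],1]]' --lines "2,4"

```text
tcp_pos: [474.0, -200.3, -25.7]
orientation: [-2.612, -1.745, 0.0]
contact_force: [-0.5, -0.7, 0.1]
```

In the tool's units: 1 mm / 600 = 0.0017.

advance --moves '[[[0,0,0.0017],[0,0,0],1],[[0,0,0.0017],[0,0,0],1],[[0,0,0.0017],[0,0,0],1]]' --lines "2,4"

```text
tcp_pos: [474.0, -200.3, -26.7]
orientation: [-2.612, -1.745, 0.0]
contact_force: [0.1, -0.1, -0.5]
```

In the tool's units: 1 mm / 600 = 0.0017.

advance --moves '[[[0,0,0.0017],[0,0,0],1],[[0,0,0.0017],[0,0,0],1],[[0,0,0.0017],[0,0,0],1]]' --lines "2,4"

```text
tcp_pos: [474.0, -200.3, -27.7]
orientation: [-2.612, -1.745, 0.0]
contact_force: [-0.5, -0.3, -0.1]
```

advance --moves '[[[0,0,0],[0,0,0],0],[[0,0,0],[0,0,0],0],[[0,0,0],[0,0,0],0],[[0,0,0],[0,0,0],0],[[0,0,0],[0,0,0],0],[[0,0,0],[0,0,0],0],[[0,0,0],[0,0,0],0],[[0,0,0],[0,0,0],0]]' --grip_n 40

```text
clock: 12.68
tcp_pos: [474.1, -200.3, -27.6]
orientation: [2.612, 1.745, 0.0]
contact_force: [0.2, -0.5, -0.1]
grip_width: 0.624
gripper_force: 40.0
```

Gripped (54 mm, 40 N). The washer's underside is at bench level when the reading is -27.6. Lift, then carry.

In the tool's units: 154 mm / 600 = 0.2567, 107 mm / 600 = 0.1783.

advance --moves '[[[0,0,-0.05],[0,0,0],0],[[0,0,-0.1],[0,0,0],0],[[0,0,-0.15],[0,0,0],0],[[0,0,-0.2],[0,0,0],0],[[0.05,0.0333,-0.2],[0,0,0],0],[[0.1,0.0667,-0.2],[0,0,0],0],[[0.15,0.1033,-0.2],[0,0,0],0],[[0.2,0.1383,-0.2],[0,0,0],0],[[0.2567,0.1783,-0.2],[0,0,0],0],[[0.2567,0.1783,-0.2],[0,0,0],0],[[0.2567,0.1783,-0.2],[0,0,0],0],[[0.2567,0.1783,-0.2],[0,0,0],0]]'

```text
clock: 13.68
tcp_pos: [631.3, -99.6, 91.8]
orientation: [-2.612, -1.745, 0.003]
contact_force: [-0.7, -0.2, -1.1]
grip_width: 0.626
gripper_force: 40.0
```

```bash
python3 - <<'E'
from h import *
a=eyes.read_camera("side"); b=eyes.read_camera("top")
cv2.imwrite("pics/side_c.png",a[:,:,::-1]);cv2.imwrite("pics/top_c.png",b[:,:,::-1])
k=[cv2.resize(i[y:y+100,x:x+100,::-1],(400,400),interpolation=cv2.INTER_CUBIC) for i,x,y in((a,290,190),(b,262,160))]
cv2.imwrite("pics/c1.png",np.hstack(k)); print(to(632,-99,100)[0])
E
```

```text
[ 1.6  0.4 -7.5]
```

View pics/c1.png

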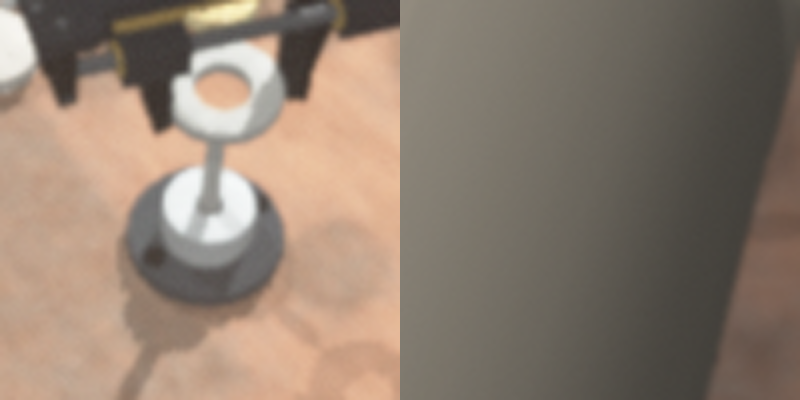

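Side view: washer held level above the stud, bore centre at full-image pixel about (345.6,211.9). The top view is blocked by the arm.

```bash
python3 - <<'E'
from h import *
for z in (117,127,137): print(z,at("side",345.6,211.9,z).round(1))
p,r=pose();print(p)
q=np.array([[632.5,-98.5,z] for z in(88,110,120,127,135)],float)
print(cv2.projectPoints(q,*[cam("side")[i] for i in(2,3,0,1)])[0][:,0].round(1))
# side scale check
W=np.array([632.5,-98.5,127]);print(cv2.projectPoints(W+np.array([[28,0,0],[-28,0,0],[0,28,0],[0,-28,0.]]),*[cam("side")[i] for i in(2,3,0,1)])[0][:,0].round(1))
E
```

```text
117 [638.9 -93.2 117. ]
127 [633.2 -98.6 127. ]
137 [ 627.6 -103.9  137. ]
[ 631.01843386 -100.34438954   92.50040442]
[[343.8 224.9]
 [344.6 217.8]
 [345.  214.5]
 [345.3 212.1]
 [345.6 209.3]]
[[357.  204.5]
 [333.3 219.9]
 [335.1 202.5]
 [355.7 222. ]]
```

Washer and stud axis agree within about 1 mm in the side view. Lower.

In the tool's units: 81 mm / 600 = 0.135, 75 mm / 600 = 0.125.

advance --moves '[[[0,0,0.0333],[0,0,0],0],[[0,0,0.0667],[0,0,0],0],[[0,0,0.1],[0,0,0],0],[[0,0,0.125],[0,0,0],0],[[0,0,0.135],[0,0,0],0],[[0,0,0.135],[0,0,0],0],[[0,0,0.135],[0,0,0],0]]'

```text
clock: 14.37
tcp_pos: [631.9, -99.6, 12.3]
orientation: [2.613, 1.744, 0.001]
contact_force: [-0.0, 0.1, -1.1]
grip_width: 0.626
gripper_force: 40.0
```

In the tool's units: 2 mm / 600 = 0.0033, 1 mm / 600 = 0.0017.

advance --moves '[[[0,0,0.0017],[0,0,0],0],[[0,0,0.0033],[0,0,0],0],[[0,0,0.0033],[0,0,0],0]]'

```text
clock: 14.62
tcp_pos: [632.3, -99.1, 10.1]
orientation: [2.612, 1.745, 0.002]
contact_force: [0.3, 0.1, -0.7]
grip_width: 0.631
gripper_force: 40.0
```

In the tool's units: 2 mm / 600 = 0.0033, 1 mm / 600 = 0.0017.

advance --moves '[[[0,0,0.0017],[0,0,0],0],[[0,0,0.0033],[0,0,0],0],[[0,0,0.0033],[0,0,0],0]]'

```text
clock: 14.87
tcp_pos: [631.8, -98.9, 7.3]
orientation: [-2.612, -1.745, 0.0]
contact_force: [0.3, -0.1, -1.6]
grip_width: 0.624
gripper_force: 40.0
```

In the tool's units: 1 mm / 600 = 0.0017.

advance --moves '[[[0,0,0.0017],[0,0,0],0],[[0,0,0.0017],[0,0,0],0],[[0,0,0.0017],[0,0,0],0]]'

```text
clock: 15.12
tcp_pos: [632.0, -99.0, 6.5]
orientation: [2.612, 1.745, 0.0]
contact_force: [-0.5, 0.9, -0.8]
grip_width: 0.629
gripper_force: 40.0
```

In the tool's units: 1 mm / 600 = 0.0017.

advance --moves '[[[0,0,0.0017],[0,0,0],0],[[0,0,0.0017],[0,0,0],0],[[0,0,0.0017],[0,0,0],0]]'

```text
clock: 15.37
tcp_pos: [632.0, -99.0, 6.4]
orientation: [-2.612, -1.745, -0.001]
contact_force: [-3.8, 0.5, 8.1]
grip_width: 0.624
gripper_force: 40.0
```

Contact exactly at the predicted height. Release, rise, head for the bushing.

In the tool's units: -196 mm / 600 = -0.3267, -130 mm / 600 = -0.2167.

advance --moves '[[[0,0,0],[0,0,0],1],[[0,0,0],[0,0,0],1],[[0,0,0],[0,0,0],1],[[0,0,0],[0,0,0],1],[[0,0,0],[0,0,0],1],[[0,0,0],[0,0,0],1],[[0,0,0],[0,0,0],1],[[0,0,-0.0333],[0,0,0],1],[[0,0,-0.1],[0,0,0],1],[[0,0,-0.1667],[0,0,0],1],[[0,0,-0.2167],[0,0,0],1],[[0.0167,-0.0667,-0.2167],[0,0,0],1],[[0.075,-0.3267,-0.2167],[0,0,0],1],[[0.075,-0.3267,-0.2167],[0,0,0],1],[[0.075,-0.3267,-0.2167],[0,0,0],1],[[0.075,-0.3267,-0.2167],[0,0,0],1],[[0.075,-0.3267,-0.2167],[0,0,0],1],[[0.075,-0.3267,-0.2167],[0,0,0],1],[[0.075,-0.3267,-0.2167],[0,0,0],1]]'

```text
clock: 16.95
tcp_pos: [468.6, 17.4, 135.9]
orientation: [2.612, 1.745, 0.002]
contact_force: [0.2, -0.7, -0.1]
grip_width: 0.996
gripper_force: 0.0
```

```bash
python3 - <<'E'
from h import *
a=eyes.read_camera("side"); b=eyes.read_camera("top")
k=[cv2.resize(i[y:y+100,x:x+100,::-1],(400,400),interpolation=cv2.INTER_CUBIC) for i,x,y in((a,290,190),(a,190,180))]
cv2.imwrite("pics/c2.png",np.hstack(k)); print(to(468,17.3,-19)[0])
E
```

```text
[  0.2  -1.1 154.5]
```

View pics/c2.png

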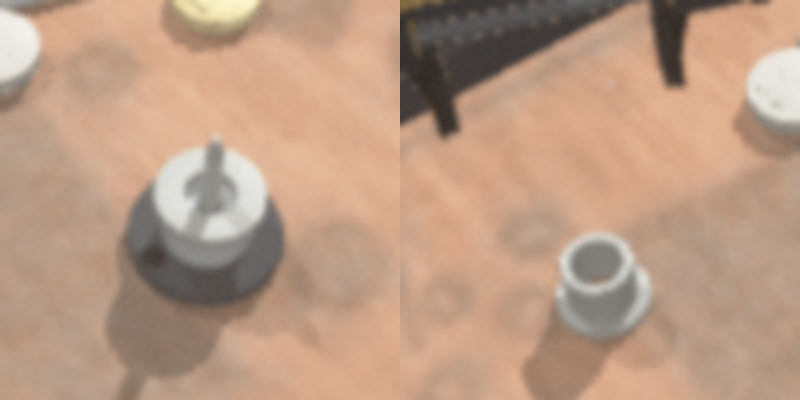

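Washer lies flat and centred on the spacer (crop (210,192)); the bushing is untouched at crop (597,265). Descend on it.

In the tool's units: 154 mm / 600 = 0.2567, 147 mm / 600 = 0.245.

advance --moves '[[[0,-0.0008,0.0667],[0,0,0],1],[[0,-0.0008,0.1333],[0,0,0],1],[[0,-0.0008,0.1833],[0,0,0],1],[[0,-0.0008,0.225],[0,0,0],1],[[0,-0.0008,0.245],[0,0,0],1],[[0,-0.0008,0.2567],[0,0,0],1],[[0,-0.0008,0.2567],[0,0,0],1],[[0,-0.0008,0.2567],[0,0,0],1]]'

```text
clock: 17.72
tcp_pos: [468.3, 17.2, -18.3]
orientation: [2.613, 1.743, -0.0]
contact_force: [0.5, -0.5, 0.1]
grip_width: 0.998
gripper_force: 0.0
```

advance --moves '[[[0,0,0],[0,0,0],0],[[0,0,0],[0,0,0],0],[[0,0,0],[0,0,0],0],[[0,0,0],[0,0,0],0],[[0,0,0],[0,0,0],0],[[0,0,0],[0,0,0],0],[[0,0,0],[0,0,0],0],[[0,0,0],[0,0,0],0],[[0,0,0],[0,0,0],0],[[0,0,0],[0,0,0],0]]' --grip_n 40

```text
clock: 18.55
tcp_pos: [467.6, 17.8, -18.6]
orientation: [-2.612, -1.745, 0.0]
contact_force: [0.0, -0.0, -0.0]
grip_width: 0.396
gripper_force: 40.0
```

```bash
python3 -c "
from h import *
print(to(632.3,-98.8,105)[0])"
```

```text
[ -44.6  196.8 -123.6]
```

Bushing gripped. Carry it over the stud.

In the tool's units: 196.8 mm / 600 = 0.328, -125 mm / 600 = -0.2083.

advance --moves '[[[0,0,-0.05],[0,0,0],0],[[0,0,-0.1167],[0,0,0],0],[[0,0,-0.1833],[0,0,0],0],[[-0.0083,0.0417,-0.2083],[0,0,0],0],[[-0.0217,0.1,-0.2083],[0,0,0],0],[[-0.035,0.1583,-0.2083],[0,0,0],0],[[-0.05,0.2167,-0.2083],[0,0,0],0],[[-0.0633,0.275,-0.2083],[0,0,0],0],[[-0.0743,0.328,-0.2083],[0,0,0],0],[[-0.0743,0.328,-0.2083],[0,0,0],0],[[-0.0743,0.328,-0.2083],[0,0,0],0],[[-0.0743,0.328,-0.2083],[0,0,0],0],[[-0.0743,0.328,-0.2083],[0,0,0],0]]'

```text
clock: 19.63
tcp_pos: [631.6, -97.7, 106.4]
orientation: [-2.611, -1.746, -0.0]
contact_force: [0.3, 0.1, -2.1]
grip_width: 0.397
gripper_force: 40.0
```

```bash
python3 - <<'E'
from h import *
a=eyes.read_camera("side"); p,r=pose(); print(p, to(632.3,-98.8,105)[0])
k=np.ascontiguousarray(a[180:280,290:390,::-1]);k=cv2.resize(k,(600,600),interpolation=cv2.INTER_CUBIC)
z=p[2]+18.6
q=np.array([[633,-98.6,zz] for zz in(z+34,z+6,z,88)],float)
uv=cv2.projectPoints(q,*[cam("side")[i] for i in(2,3,0,1)])[0][:,0]; print((uv-[290,180])*6)
cv2.imwrite("pics/c3.png",k)
E
```

```text
[631.75787028 -97.59370444 106.60568663] [-0.9  1.   1.6]
[[341.04714223 123.42130424]
 [334.11561604 183.2169556 ]
 [332.68241745 195.57825032]
 [324.17710878 268.91961478]]
```

View pics/c3.png

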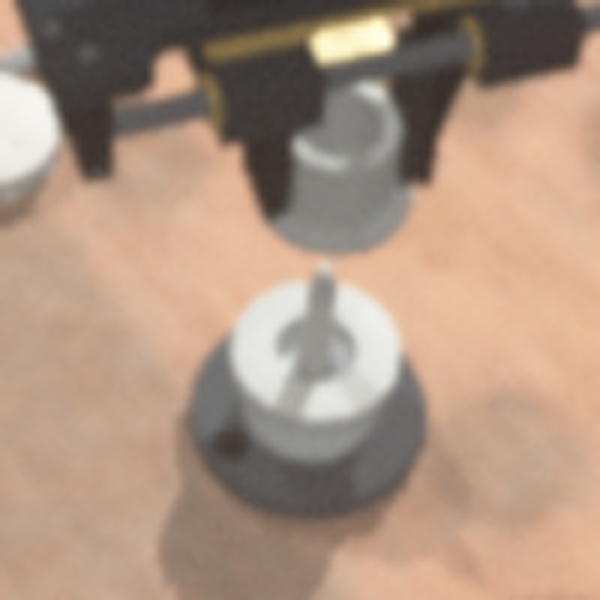

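Bushing upright above the stud: rim centre at crop (346,124) against (341,123) predicted, about 1.5 mm off in tool +y. Correct this and lower.

In the tool's units: 79 mm / 600 = 0.1317, 70 mm / 600 = 0.1167.

advance --moves '[[[0,-0.0017,0.025],[0,0,0],0],[[0,-0.0017,0.0583],[0,0,0],0],[[0,-0.0017,0.0917],[0,0,0],0],[[0,-0.0017,0.1167],[0,0,0],0],[[0,-0.0017,0.1317],[0,0,0],0],[[0,-0.0017,0.1317],[0,0,0],0],[[0,-0.0017,0.1317],[0,0,0],0]]'

```text
clock: 20.27
tcp_pos: [631.4, -97.9, 28.0]
orientation: [-2.612, -1.746, -0.001]
contact_force: [0.4, -0.8, -0.3]
grip_width: 0.394
gripper_force: 40.0
```

In the tool's units: 2 mm / 600 = 0.0033, 1 mm / 600 = 0.0017.

advance --moves '[[[0,0,0.0017],[0,0,0],0],[[0,0,0.0033],[0,0,0],0],[[0,0,0.0033],[0,0,0],0],[[0,0,0.0033],[0,0,0],0]]'

```text
clock: 20.6
tcp_pos: [631.7, -98.4, 26.0]
orientation: [2.612, 1.745, 0.001]
contact_force: [-1.0, -0.1, -1.6]
grip_width: 0.396
gripper_force: 40.0
```

In the tool's units: 1 mm / 600 = 0.0017.

advance --moves '[[[0,0,0.0017],[0,0,0],0],[[0,0,0.0017],[0,0,0],0],[[0,0,0.0017],[0,0,0],0]]'

```text
clock: 20.85
tcp_pos: [631.4, -98.4, 24.4]
orientation: [-2.612, -1.745, 0.0]
contact_force: [-0.0, -0.6, -0.9]
grip_width: 0.39
gripper_force: 40.0
```

In the tool's units: 1 mm / 600 = 0.0017.

advance --moves '[[[0,0,0.0017],[0,0,0],0],[[0,0,0.0017],[0,0,0],0],[[0,0,0.0017],[0,0,0],0]]'

```text
clock: 21.1
tcp_pos: [631.5, -98.5, 23.5]
orientation: [2.612, 1.745, 0.0]
contact_force: [0.6, 0.6, -0.3]
grip_width: 0.398
gripper_force: 40.0
```

In the tool's units: 0.5 mm / 600 = 0.0008.

advance --moves '[[[0,0,0.0008],[0,0,0],0],[[0,0,0.0008],[0,0,0],0],[[0,0,0.0008],[0,0,0],0]]'

```text
clock: 21.35
tcp_pos: [631.6, -98.4, 23.4]
orientation: [2.612, 1.745, 0.001]
contact_force: [-2.5, 0.6, 5.5]
grip_width: 0.396
gripper_force: 40.1
```

Seated at the predicted height. Release and withdraw.

In the tool's units: -140 mm / 600 = -0.2333, -120 mm / 600 = -0.2.

advance --moves '[[[0,0,0],[0,0,0],1],[[0,0,0],[0,0,0],1],[[0,0,0],[0,0,0],1],[[0,0,0],[0,0,0],1],[[0,0,0],[0,0,0],1],[[0,0,0],[0,0,0],1],[[0,0,0],[0,0,0],1],[[0,0,0],[0,0,0],1],[[0,0,0],[0,0,0],1],[[0,0,-0.0333],[0,0,0],1],[[0,0,-0.1],[0,0,0],1],[[0,0,-0.1667],[0,0,0],1],[[0,0,-0.2333],[0,0,0],1],[[0,-0.0667,-0.2333],[0,0,0],1],[[0,-0.1333,-0.2333],[0,0,0],1],[[0,-0.2,-0.2333],[0,0,0],1],[[0,-0.2,-0.2333],[0,0,0],1],[[0,-0.2,-0.2333],[0,0,0],1],[[0,-0.2,-0.2333],[0,0,0],1]]'

```text
clock: 22.93
tcp_pos: [521.2, -52.3, 163.6]
orientation: [2.612, 1.745, 0.003]
contact_force: [0.9, 0.4, -0.1]
grip_width: 1.002
gripper_force: 0.0
```

```bash
python3 - <<'E'
from h import *
a=eyes.read_camera("side")
cv2.imwrite("pics/c4.png",cv2.resize(a[180:280,290:390,::-1],(500,500),interpolation=cv2.INTER_CUBIC))
E
```

```text
(no output)
```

View pics/c4.png

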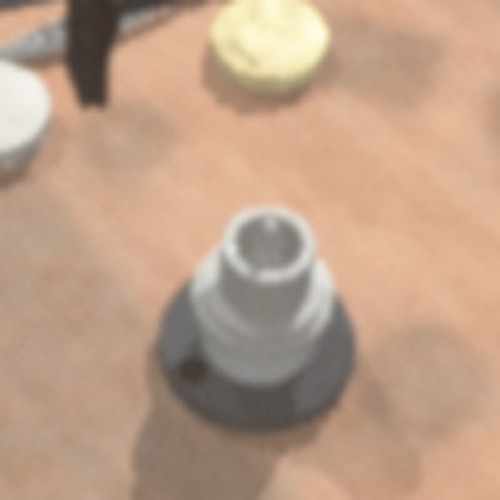

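The bushing stands upright on the washer and spacer, rim at crop (267,246), with the stud tip visible inside. Hand in.

```bash
python3 -c "
from rig import bot, eyes, telemetry, ticket
print(ticket.close_job())"
```

```text
the job is handed in; nothing more can be done
None
```

The washer and then the flanged bushing are threaded on the stud, released and at rest; the last picture showed the stack upright with the gripper clear, and I handed the job in at about 23 s (no verdict was returned).

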